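Find which way the gas cylinder's cap unscrews and hold it off

TASK

Two gas cylinders stand in the wooden stand; one has an ordinary thread and the other a reverse thread, and nobody marked which. Find out which way the red cap loosens, unscrew it, lift it straight off its neck and finish while still holding it, upright and still, some 5 to 10 cm above its own cylinder so that I can look at the seal. Leave the blue cap screwed on as it is, and do not knock over or shift the things standing about.

Things in the scene. Friction and masses are not known exactly. Their poses are not given: they have to be found in the camera images.
- stand: Fixed wooden stand, base 100 x 250 x 16 mm (x, y, z); it does not give. Origin: centre of its underside; z up; its y axis runs under both cylinders. Two identical grey aluminium gas cylinders (62 mm diameter) are clamped upright in it, axes at x = 0, y = +65 and -65 mm, in black sockets (80 mm diameter, up to 46 mm). One has a right-hand, the other a left-hand thread; which is which changes and cannot be seen.
- seat_left (a point): Centre of the top of the brass seat (39 mm diameter) of the cylinder at stand y = +65 mm, 130 mm above the worktop; a cap that is screwed on rests on it with its rim. Above it, hidden by the cap, the threaded brass neck stands 22 mm high. Beside and below the seat there is free room for fingertips down to 112 mm above the worktop.
- seat_right (a point): The same for the cylinder at stand y = -65 mm. Either cylinder may carry the red cap and either may have the reverse thread.
- cap_red: Red round screw cap, 40 mm diameter with fine upright ribs, 36 mm high, 70 to 140 g, open below; gripped round its ribs from above, in any direction. Origin: centre of its lower rim, 130 mm above the worktop at the start (fully screwed on); z up. Turned the wrong way it goes about 10 degrees, then stops hard: 0.3 N m shows that, more is no use.
- red_mark (a point): White bar on the red cap's top, 12 mm from its centre along the cap's +x; starts within 4 degrees of the stand's +x direction. Loosening (anticlockwise from above if right-hand, clockwise if left-hand) takes under 0.15 N m, the cap rises 4.1 mm per rad and stays where it is left; from 125 degrees (2.2 rad) of turn on it lifts straight off. Up to 150 degrees does no harm.
- cap_blue: Blue screw cap, alike in all but colour, screwed on the other cylinder, 130 mm from the red cap. Origin: centre of its lower rim. To be left alone.
- tomato_tin: Bystander: small closed tin with a printed paper band, 58 mm diameter, 72 mm high, loose; origin at the centre of its underside.
- green_cup: Bystander: green cup with one handle, 88 x 113 mm, 60 mm high, loose; origin at the centre of its underside.
- honey_jar: Bystander: glass honey jar with a white lid, 61 mm diameter, 111 mm high, loose; origin at the centre of its underside.

How it is judged:
By the outcome, as a careful person would: the job done as asked, in the order asked, and still so for the second after the job is handed in, while the arm keeps its last pose, push and grip.
It also fails if it takes over 61 s, if anything falls off the work surface, if the arm or the gripper's body presses on something with over 40 N, if the wrist force passes 120 N, or if a joint passes its speed limit or range.

ROBOT

A 6-joint arm with a two-finger parallel gripper is mounted at the origin on a cart in front of the work surface, level with it; the furniture and walls round the work are solid. World frame = base frame: x ahead of the robot, y to its left, z up, the work surface at z = 0. Lengths are in m, angles in rad, forces in N, time in s.
With the tool pointing down it reaches from about 0.225 to 0.875 m from the base axis. Payload 3.4 kg.
Tool frame: the origin (TCP) lies between the finger pads; the fingertips stand 19 mm ahead of it and the grasp point (between the pads) is the TCP (manip.tip_reach is the distance from the TCP to the fingertips, in m); z points along the fingers, x is the direction in which the jaws open and shut, and the axes are right-handed (so a half turn about z gives the same grasp; the last joint's range is limited). The gripper opens to 85 mm and grips with 20 to 120 N. Pads are 22 mm wide; open, the fingers measure 114 mm over their backs; the gripper's body (76 mm by 85 mm) begins 54 mm behind the grasp point. The pads swing forward as they close: fully open they stand 13 mm farther back than shut.
Start: joints at [1.083, 0.276, 1.505, -0, 1.361, -0.121], TCP at [0.206, 0.537, 0.215] pointing down, gripper open.
Joint ranges: [-2.89, 2.89], [-0.75, 2.08], [0.22, 2.7], [-1.18, 4.32], [0.11, 2.71], [-2.7, 2.7]. Speed limits (rad/s): [2.57, 2.57, 3.14, 3.14, 3.14, 3.14].

INTERFACE

Orientations are given as a unit quaternion [w, x, y, z].
In Python, from rig import manip gives the robot as it stands.
- The arm moves only by the tool send_rows, never from a script. Its arguments are lists of equal length, an entry for each row: "delta_pos": the shift along the tool's x, y, z normalised to -1 to 1, where 1 is 40 cm, a list of three; "angular": the turn, a rotation vector about the tool's x, y, z normalised to -1 to 1, where 1 is 0.08 rad, a list of three. A call has 1 to 5 rows; each row shifts and turns the commanded pose from where the row before left it, along the tool's axes as they then stand; what a row does not reach is not made up. A row lasts 1/12 s, in which the tool goes at most 41.7 mm and 7.16 degrees, less where a joint would pass 70% of its speed; a pose out of reach is approached as far as the arm can. A call with a number of a shift or a turn outside -1 to 1 is refused whole. A call with a gripper value outside its range is refused whole. "hand" is the finger opening in mm, from 0 to 85.4, set as the call begins (left out, the last holds). The fingers move at their own pace and stop on an object; "squeeze" is the grip in N (left out, the last holds). Time passes only in rows, so rows that do not move let the fingers close. It gives the time, the measured TCP pose, the force and the opening at its end, in the units of the state.
- manip.get_state(): the state, without advancing time (a new reading comes with each control period).
- manip.get_image(name): name is "scene" or "top" or "wrist"; returns the picture (420x560x3 uint8, blue, green, red); there is no depth.
- manip.calibration(name): a dict with "fx", "fy", "cx", "cy" (pixels), "camera_from_world" (4x4, takes a point from world to camera coordinates). Camera axes: x right, y up, looking along -z (the intrinsics and any distortion apply to the point x, -y, -z); pixel columns grow to the right and rows downward; lengths in m; the calibration is good to about 2 mm. A picture is of the moment at which its call begins: read the wrist's pose just before it. calibration takes no time and is no camera call; for the wrist camera it gives the pose at the moment of the call.
- manip.sign_off(): hands the job in, once; it reports no verdict.
The state is a dict: "clock": time; "qpos": joint angles; "qd": joint speeds; "effort": joint torques, N m; "position": TCP position; "ee_rot": TCP orientation; "contact_force": force on the tool from outside, world axes, zero at the start; "moment": the same for the moment, N m; "width": finger opening in m.
Only numpy, scipy, OpenCV 4.12 (cv2) and the standard library are available. Lean on these libraries where they do the work, as an engineer would, in place of code of your own. Each camera call takes 0.05 s, during which the arm holds its last target.

## Working session

There is one attempt and no reset: what is moved stays moved. The work goes in short steps, Python scripts to look and compute and a tool call to move; the robot and the scene stay as the last step left them, time stands still between calls to the robot, and variables do not carry over. Pictures are saved under pics/ and viewed, and the job is handed in when it is done.

Besides the shell and the picture viewer there is one more tool, called after "Emit:" as name(argument=value, ...), one argument or row to a line, values as JSON. send_rows: Moves the arm, as the interface text tells. Scaled input: -1 to 1 covers 40 cm each way for a shift and 0.08 rad each way for a turn. Its arguments: {"type":"object","properties":{"delta_pos":{"type":"array","items":{"type":"array","items":{"type":"number"}}},"angular":{"type":"array","items":{"type":"array","items":{"type":"number"}}},"hand":{"type":"number"},"squeeze":{"type":"number"}},"required":["delta_pos","angular"]}

```bash
ls; mkdir -p pics; python3 - <<'E'
from rig import manip
import cv2
s=manip.get_state();print(s)
for n in("scene","top","wrist"):
    c=manip.calibration(n);print(n,c)
    cv2.imwrite(f"pics/a_{n}.png",manip.get_image(n))
E
```

```text
pics
{'clock': 0.0, 'qpos': array([ 1.08302465e+00,  2.76591115e-01,  1.50612900e+00,  4.35953676e-06,
        1.36067717e+00, -1.21020585e-01]), 'qd': array([ 0.00034953, -0.00080506, -0.00067431,  0.00016612, -0.00145997,
       -0.00109895]), 'effort': array([-4.02146525e-04, -4.16752017e+01, -2.45805538e+01,  1.11722516e-04,
        1.09579720e-02, -9.82318141e-06]), 'position': array([0.20594205, 0.53626794, 0.21414358]), 'ee_rot': array([ 4.15583908e-04,  8.24191794e-01,  5.66310050e-01, -8.00919785e-04]), 'contact_force': array([-0.26732969,  0.29333676,  0.55893946]), 'moment': array([-0.02247123, -0.05260227, -0.00144   ]), 'width': 0.08542283496795196}
scene {'fx': 393.25944666449965, 'fy': 393.25944666449965, 'cx': 283.8601604511479, 'cy': 209.80622444635043, 'camera_from_world': array([[ 0.42859971, -0.90334364, -0.01650907, -0.24287136],
       [ 0.65828816,  0.29971112,  0.69052874, -0.42945638],
       [-0.6188368 , -0.30682814,  0.72311653, -0.84095585],
       [ 0.        ,  0.        ,  0.        ,  1.        ]])}
top {'fx': 450.1930165562759, 'fy': 450.1930165562759, 'cx': 278.7985747406797, 'cy': 208.76460852831153, 'camera_from_world': array([[ 0.0481769 , -0.99883784, -0.00140063, -0.02548893],
       [ 0.97394282,  0.04666492,  0.22194093, -0.583147  ],
       [-0.22161764, -0.01205656,  0.97505911, -1.33030329],
       [ 0.        ,  0.        ,  0.        ,  1.        ]])}
wrist {'fx': 312.9593595288566, 'fy': 312.9593595288566, 'cx': 279.3822855624549, 'cy': 213.37974036515683, 'camera_from_world': array([[ 0.35928792,  0.93322584, -0.00131207, -0.57389746],
       [-0.90158029,  0.3467408 , -0.25869635,  0.03377514],
       [-0.24096717,  0.09412941,  0.9659578 , -0.37821898],
       [ 0.        ,  0.        ,  0.        ,  1.        ]])}
```

View pics/a_scene.png

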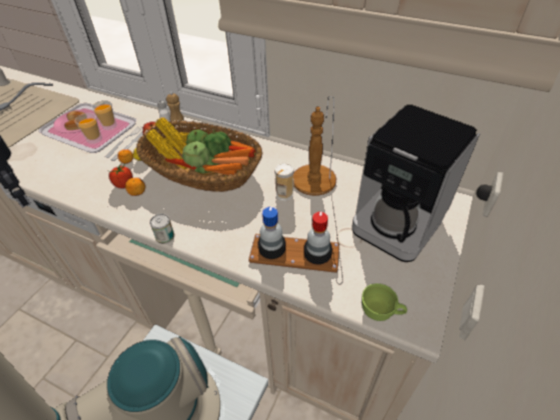

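View pics/a_top.png

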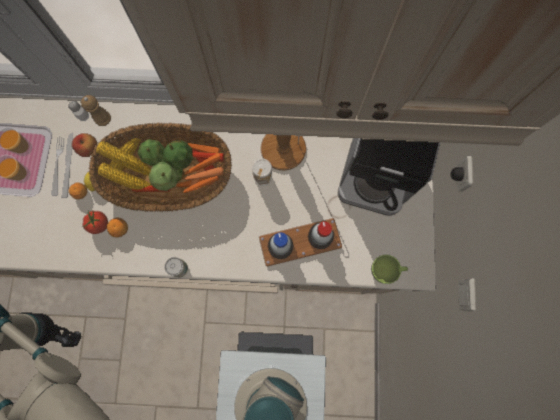

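```bash
cat > h.py <<'E'
import cv2,numpy as np
from rig import manip
def ray(c,u,v):
    M=c["camera_from_world"];R=M[:3,:3];t=M[:3,3]
    d=R.T@np.array([(u-c["cx"])/c["fx"],-(v-c["cy"])/c["fy"],-1.])
    return -R.T@t,d
def onz(c,u,v,z):
    o,d=ray(c,u,v);return o+d*(z-o[2])/d[2]
def blobs(im,col,mina=60):
    h=cv2.cvtColor(im,cv2.COLOR_BGR2HSV);H,S,V=cv2.split(h)
    if col=="red": m=((H<6)|(H>174))&(S>130)&(V>60)
    if col=="blue": m=(H>100)&(H<128)&(S>120)&(V>50)
    n,l,st,ce=cv2.connectedComponentsWithStats(m.astype(np.uint8))
    return [(st[i].tolist(),ce[i].round(1).tolist()) for i in range(1,n) if st[i][4]>mina],l
E
python3 - <<'E'
from h import *
for n in("scene","top"):
    im=cv2.imread(f"pics/a_{n}.png")
    for c in("red","blue"): print(n,c,blobs(im,c)[0])
E
```

```text
scene red [([109, 167, 23, 21, 235], [120.4, 177.6]), ([313, 212, 15, 19, 231], [319.5, 221.5])]
scene blue [([263, 208, 15, 18, 212], [269.8, 216.7])]
top red [([73, 135, 9, 16, 80], [76.9, 141.9]), ([193, 150, 19, 11, 101], [200.8, 154.9]), ([85, 212, 22, 21, 214], [97.3, 223.0]), ([318, 221, 14, 15, 146], [324.4, 228.9])]
top blue [([274, 233, 13, 14, 125], [280.3, 239.7])]
```

Red cap is at scene (319,221) / top (324,229), on the right-hand cylinder. The blue cap is at top (280,240), the tin at (176,267), the cup at (387,268) and the jar at (262,171).

```bash
python3 - <<'E'
from h import *
C={n:manip.calibration(n) for n in("scene","top")}
im={n:cv2.imread(f"pics/a_{n}.png") for n in C}
for col,px in(("red",((319.5,221.5),(324.4,228.9))),("blue",((269.8,216.7),(280.3,239.7)))):
    o1,d1=ray(C["scene"],*px[0]);o2,d2=ray(C["top"],*px[1])
    A=np.stack([d1,-d2],1);s=np.linalg.lstsq(A,o2-o1,rcond=None)[0]
    p,q=o1+d1*s[0],o2+d2*s[1];print(col,(p+q)/2,np.linalg.norm(p-q),"top@.16",onz(C["top"],*px[1],.16),"scene@.15",onz(C["scene"],*px[0],.15))
print("stand corners", [onz(C["top"],u,v,.016).round(3) for u,v in((260,235),(334,220),(341,250),(266,266))])
print(manip.get_state()["clock"])
a=cv2.resize(im["top"][200:290,240:420],None,fx=4,fy=4,interpolation=2);cv2.imwrite("pics/b.png",a)
a=cv2.resize(im["scene"][190:290,240:420],None,fx=4,fy=4,interpolation=2);cv2.imwrite("pics/c.png",a)
for u,v,z in((176,266,.072),(386,268,.06),(262,165,.111)):print(onz(C["top"],u,v,z))
E
```

```text
red [ 0.51106307 -0.13160009  0.148673  ] 0.0022751040344057487 top@.16 [ 0.50955096 -0.13154305  0.16      ] scene@.15 [ 0.50920576 -0.13106714  0.15      ]
blue [ 0.47408804 -0.00665952  0.14697788] 0.0012100938503052487 top@.16 [ 0.47240257 -0.00722776  0.16      ] scene@.15 [ 0.47126901 -0.00756014  0.15      ]
stand corners [array([0.507, 0.059, 0.016]), array([ 0.567, -0.175,  0.016]), array([ 0.471, -0.199,  0.016]), array([0.41 , 0.034, 0.016])]
0.15
[0.39157869 0.30200871 0.072     ]
[ 0.41710768 -0.32977133  0.06      ]
[0.70829758 0.06003379 0.111     ]
```

View pics/b.png

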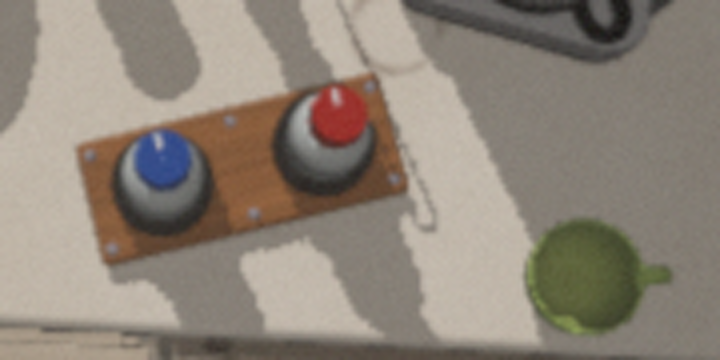

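View pics/a_wrist.png

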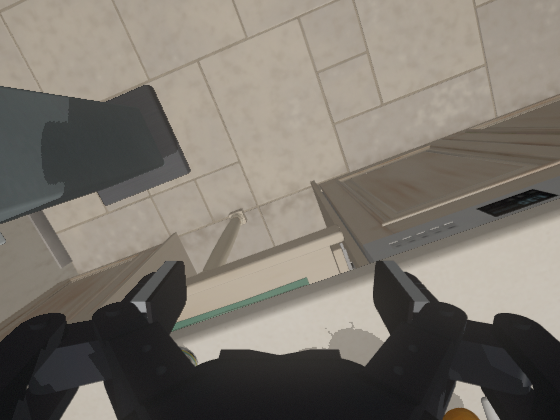

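```bash
cat > plan.py <<'E'
import sys,json,numpy as np
from rig import manip
from scipy.spatial.transform import Rotation as Ro
# usage: plan x y z yawdeg nrows  -> rows from current pose (yaw: world angle of tool x, tool down)
x,y,z,yaw,n=map(float,sys.argv[1:6]);n=int(n)
s=manip.get_state();p=s["position"];R=Ro.from_quat(np.roll(s["ee_rot"],-1))
c,si=np.cos(np.radians(yaw)),np.sin(np.radians(yaw))
T=Ro.from_matrix(np.array([[c,si,0],[si,-c,0],[0,0,-1.]]))
rv=(R.inv()*T).as_rotvec();t=np.array([x,y,z])
dp=[];an=[]
for i in range(n):
    d=np.round(R.inv().apply(t-p)/(n-i)/.4,4);w=np.round((R.inv()*T).as_rotvec()/(n-i)/.08,3)
    dp.append(d.tolist());an.append(w.tolist());p=p+R.apply(d*.4);R=R*Ro.from_rotvec(w*.08)
m=R0=Ro.from_quat(np.roll(s["ee_rot"],-1)).as_matrix()
print("now",s["clock"],s["position"].round(4),"yaw",np.degrees(np.arctan2(m[1,0],m[0,0])).round(2),"tilt z",m[:,2].round(4),"q",s["qpos"].round(3),"F",s["contact_force"].round(2),"M",s["moment"].round(3),"w",s["width"].round(4))
for i in range(0,n,5):print("dp",json.dumps(dp[i:i+5]),"\nan",json.dumps(an[i:i+5]))
E
python3 plan.py .45 -.10 .27 -14.5 20
```

```text
Traceback (most recent call last):
  File "plan.py", line 15, in <module>
    print("now",s["clock"],s["position"].round(4),"yaw",np.degrees(np.arctan2(m[1,0],m[0,0])).round(2),"tilt z",m[:,2].round(4),"q",s["qpos"].round(3),"F",s["contact_force"].round(2),"M",s["moment"].round(3),"w",s["width"].round(4))
                                                                                                                                                                                                                    ^^^^^^^^^^^^^^^^
AttributeError: 'float' object has no attribute 'round'
```

```bash
sed -i 's/s\["width"\].round(4)/round(s["width"],4)/' plan.py
python3 plan.py .47 -.10 .28 -14.5 20
python3 - <<'E'
from h import *
from scipy.spatial.transform import Rotation as Ro
M=manip.calibration("wrist")["camera_from_world"];s=manip.get_state()
R=Ro.from_quat(np.roll(s["ee_rot"],-1)).as_matrix()
print("cam in tool",R.T@(-M[:3,:3].T@M[:3,3]-s["position"]),"look",R.T@(-M[2,:3]))
E
```

```text
now 0.15 [0.206  0.5364 0.2143] yaw 68.98 tilt z [-6.0e-04 -1.2e-03 -1.0e+00] q [ 1.083  0.276  1.506 -0.     1.361 -0.121] F [-0.52 -0.01 -0.19] M [-0.007  0.041 -0.016] w 0.0856
dp [[-0.0624, 0.0593, -0.0081], [-0.0579, 0.0637, -0.0081], [-0.0532, 0.0678, -0.0082], [-0.0481, 0.0715, -0.0082], [-0.0427, 0.0748, -0.0082]] 
an [[0.001, 0.001, 0.911], [0.001, 0.001, 0.911], [0.001, 0.001, 0.911], [0.0, 0.001, 0.911], [0.0, 0.001, 0.911]]
dp [[-0.0372, 0.0777, -0.0082], [-0.0314, 0.0802, -0.0082], [-0.0255, 0.0823, -0.0082], [-0.0195, 0.0839, -0.0082], [-0.0133, 0.0851, -0.0082]] 
an [[0.001, 0.001, 0.911], [0.0, 0.001, 0.911], [0.0, 0.001, 0.91], [0.001, 0.001, 0.911], [0.0, 0.001, 0.91]]
dp [[-0.0071, 0.0858, -0.0082], [-0.0008, 0.0861, -0.0082], [0.0055, 0.0859, -0.0082], [0.0117, 0.0853, -0.0082], [0.0179, 0.0842, -0.0082]] 
an [[0.0, 0.001, 0.911], [0.001, 0.001, 0.91], [0.0, 0.0, 0.911], [0.001, 0.001, 0.91], [0.0, 0.0, 0.911]]
dp [[0.024, 0.0827, -0.0082], [0.0299, 0.0808, -0.0082], [0.0357, 0.0784, -0.0081], [0.0413, 0.0756, -0.0082], [0.0467, 0.0723, -0.0081]] 
an [[0.001, 0.001, 0.91], [0.0, 0.0, 0.911], [0.001, 0.001, 0.91], [0.0, 0.0, 0.911], [0.001, 0.001, 0.91]]
cam in tool [-0.00032689 -0.06478609 -0.15909339] look [1.38166664e-04 2.58860948e-01 9.65914588e-01]
```

Emit:
send_rows(
  delta_pos=[
    [-0.062, 0.059, -0.02],
    [-0.058, 0.064, -0.02],
    [-0.053, 0.068, -0.02],
    [-0.048, 0.072, -0.02],
    [-0.043, 0.075, -0.02],
  ],
  angular=[
    [0, 0, 0.91],
    [0, 0, 0.91],
    [0, 0, 0.91],
    [0, 0, 0.91],
    [0, 0, 0.91],
  ],
)

```text
clock: 0.57
position: [0.2727, 0.376, 0.255]
ee_rot: [0.0, 0.914, 0.406, -0.0]
contact_force: [1.1, 0.0, 1.3]
width: 0.0851
```

Emit:
send_rows(
  delta_pos=[
    [-0.037, 0.078, -0.012],
    [-0.031, 0.08, -0.012],
    [-0.026, 0.082, -0.012],
    [-0.02, 0.084, -0.012],
    [-0.013, 0.085, -0.012],
  ],
  angular=[
    [0, 0, 0.91],
    [0, 0, 0.91],
    [0, 0, 0.91],
    [0, 0, 0.91],
    [0, 0, 0.91],
  ],
)

```text
clock: 0.98
position: [0.3385, 0.2169, 0.2791]
ee_rot: [-0.0, 0.972, 0.234, 0.0]
contact_force: [0.9, -0.5, 0.1]
width: 0.0854
```

```bash
python3 plan.py .49 -.125 .28 -14.5 10
```

```text
now 0.9833 [0.3385 0.2169 0.2791] yaw 27.09 tilt z [ 0.e+00  1.e-04 -1.e+00] q [ 0.396 -0.025  1.706  0.     1.461 -0.077] F [ 0.9  -0.49  0.05] M [ 0.024 -0.048 -0.006] w 0.0854
dp [[-0.0052, 0.0933, -0.0002], [0.0016, 0.0935, -0.0002], [0.0083, 0.0931, -0.0002], [0.0151, 0.0923, -0.0002], [0.0217, 0.0909, -0.0002]] 
an [[-0.0, -0.0, 0.907], [-0.0, -0.0, 0.907], [-0.0, -0.0, 0.907], [-0.0, -0.0, 0.908], [-0.0, -0.0, 0.907]]
dp [[0.0283, 0.0891, -0.0002], [0.0346, 0.0868, -0.0002], [0.0409, 0.0841, -0.0003], [0.0469, 0.0809, -0.0002], [0.0526, 0.0774, -0.0003]] 
an [[-0.0, -0.0, 0.908], [-0.0, -0.0, 0.907], [-0.0, -0.0, 0.908], [-0.0, -0.0, 0.907], [-0.001, -0.0, 0.908]]
```

Emit:
send_rows(
  delta_pos=[
    [-0.005, 0.093, 0],
    [0.002, 0.093, 0],
    [0.008, 0.093, 0],
    [0.015, 0.092, 0],
    [0.022, 0.091, 0],
  ],
  angular=[
    [0, 0, 0.91],
    [0, 0, 0.91],
    [0, 0, 0.91],
    [0, 0, 0.91],
    [0, 0, 0.91],
  ],
)

```text
clock: 1.4
position: [0.4149, 0.0465, 0.279]
ee_rot: [-0.0, 0.999, 0.054, 0.0]
contact_force: [1.0, -0.4, -0.2]
width: 0.0854
```

Emit:
send_rows(
  delta_pos=[
    [0.028, 0.089, 0],
    [0.035, 0.087, 0],
    [0.041, 0.084, 0],
    [0.047, 0.081, 0],
    [0.053, 0.077, 0],
  ],
  angular=[
    [0, 0, 0.91],
    [0, 0, 0.91],
    [0, 0, 0.91],
    [0, 0, 0.91],
    [0, 0, 0.91],
  ],
)

```text
clock: 1.82
position: [0.4913, -0.1243, 0.2787]
ee_rot: [-0.0, 0.992, -0.128, -0.0]
contact_force: [1.6, 1.5, -0.8]
width: 0.0854
```

Emit:
send_rows(
  delta_pos=[
    [0, 0, 0],
    [0, 0, 0],
  ],
  angular=[
    [0, 0, 0],
    [0, 0, 0],
  ],
)

```text
clock: 1.98
position: [0.4914, -0.124, 0.278]
ee_rot: [-0.0, 0.992, -0.127, -0.001]
contact_force: [0.0, 1.0, -0.2]
width: 0.0854
```

```bash
python3 - <<'E'
from h import *
c=manip.calibration("wrist");im=manip.get_image("wrist");cv2.imwrite("pics/d.png",im)
b,l=blobs(im,"red");print(b)
for st,ce in b:
    u=st[0]+st[2]/2
    print(onz(c,*ce,.16),onz(c,*ce,.166))
E
python3 plan.py .51 -.132 .28 -14.5 1
```

```text
[([281, 180, 45, 48, 1630], [301.8, 204.1])]
[ 0.51124652 -0.12965342  0.16      ] [ 0.51119607 -0.12817251  0.166     ]
now 2.0333 [ 0.4908 -0.1226  0.2783] yaw -14.49 tilt z [-0.0018  0.0015 -1.    ] q [-3.830e-01  1.410e-01  1.527e+00  1.000e-03  1.475e+00 -1.300e-01] F [0.12 0.1  0.88] M [ 0.021 -0.002 -0.009] w 0.0852
dp [[0.0524, 0.0106, -0.0044]] 
an [[-0.012, 0.026, 0.002]]
```

View pics/d.png

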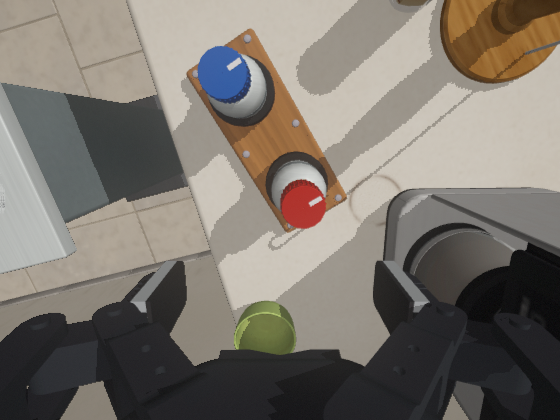

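```bash
python3 - <<'E'
from h import *
t=manip.calibration("top");s=manip.calibration("scene");w=manip.calibration("wrist")
print([onz(t,u,v,.03).round(3) for u,v in((340,198),(393,213))])
print("wrist base corner",onz(w,390,205,.03),onz(w,392,240,.03))
im=manip.get_image("top");cv2.imwrite("pics/e.png",cv2.resize(im[100:300,220:460],None,fx=3,fy=3,interpolation=2))
im=manip.get_image("scene");cv2.imwrite("pics/f.png",cv2.resize(im[80:300,260:500],None,fx=2.6,fy=2.6,interpolation=2))
E
```

```text
[array([ 0.636, -0.191,  0.03 ]), array([ 0.595, -0.36 ,  0.03 ])]
wrist base corner [ 0.6255804  -0.19089895  0.03      ] [ 0.62019061 -0.24068441  0.03      ]
```

View pics/e.png

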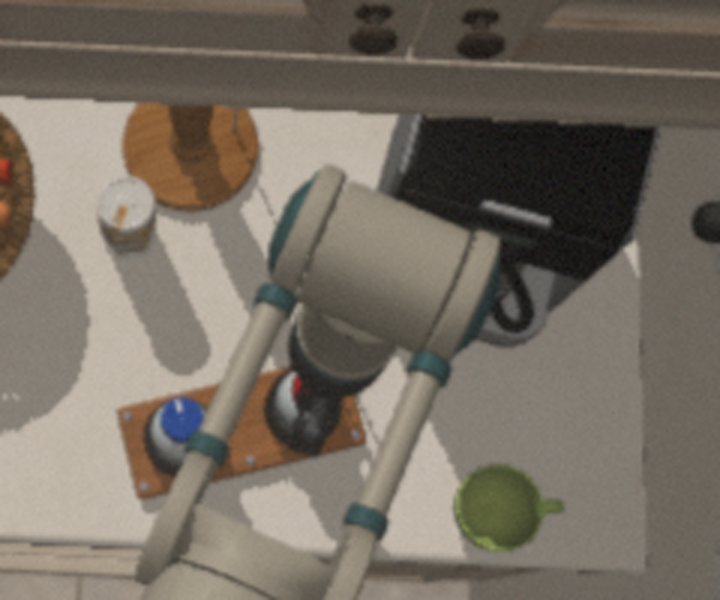

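View pics/f.png

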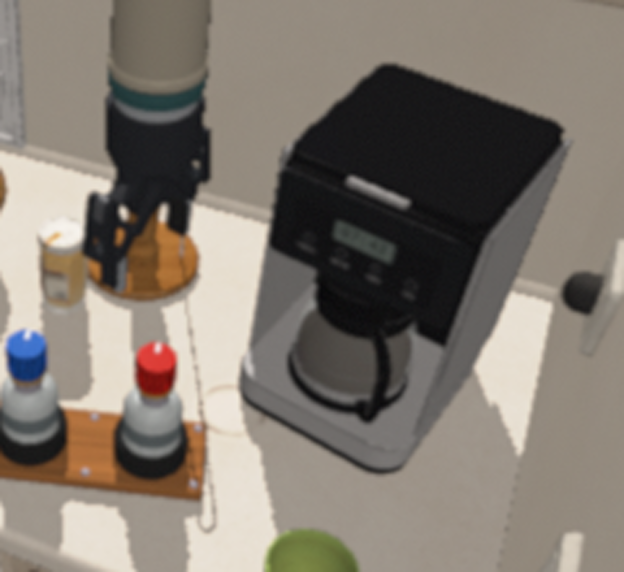

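```bash
cat > cap.py <<'E'
from h import *
def cap(zt=.166,tag=None):
    c=manip.calibration("wrist");im=manip.get_image("wrist")
    if tag:cv2.imwrite(f"pics/{tag}.png",im)
    b,l=blobs(im,"red",300)
    m=(np.isin(l,[l[int(ce[1]),int(ce[0])] for st,ce in b]) & (l>0)).astype(np.uint8)
    m=cv2.morphologyEx(m,cv2.MORPH_CLOSE,np.ones((7,7)))
    ct=max(cv2.findContours(m,0,1)[0],key=cv2.contourArea)[:,0]
    h=np.array([onz(c,u,v,zt)[:2] for u,v in ct])
    # direction away from camera: farthest edge belongs to top disc
    o=ray(c,0,0)[0][:2];ctr=h.mean(0);d=(ctr-o)/np.linalg.norm(ctr-o);n=np.array([-d[1],d[0]])
    far=(h@d).max();lo,hi=(h@n).min(),(h@n).max()
    print("cap at",((far-.02)*d+(lo+hi)/2*n).round(4),"width",(hi-lo).round(4),"centroid",ctr.round(4),"depth",(far-(h@d).min()).round(4))
    hsv=cv2.cvtColor(im,cv2.COLOR_BGR2HSV)
    w=((hsv[...,1]<70)&(hsv[...,2]>150)&(cv2.fillPoly(np.zeros(m.shape,np.uint8),[cv2.convexHull(ct)],1)>0)).astype(np.uint8)
    if w.sum()>5:
        v,u=np.nonzero(w);print("mark",onz(c,u.mean(),v.mean(),zt).round(4),"n",len(u))
if __name__=="__main__":
    import sys;cap(float(sys.argv[1]),sys.argv[2])
E
python3 cap.py .166 g; python3 plan.py .511 -.131 .22 -20 4
```

```text
cap at [ 0.5115 -0.1303] width 0.0397 centroid [ 0.5112 -0.1279] depth 0.0448
mark [ 0.523  -0.1282  0.166 ] n 62
now 2.1833 [ 0.4905 -0.1212  0.2791] yaw -14.34 tilt z [-3.e-04  7.e-04 -1.e+00] q [-3.800e-01  1.390e-01  1.528e+00  1.000e-03  1.475e+00 -1.300e-01] F [-0.07  0.95 -0.5 ] M [-0.04  -0.039  0.044] w 0.0854
dp [[0.014, 0.0028, 0.0369], [0.014, 0.0024, 0.0369], [0.014, 0.0021, 0.0369], [0.0141, 0.0018, 0.0369]] 
an [[-0.002, 0.001, 0.309], [-0.002, 0.002, 0.308], [-0.002, 0.001, 0.309], [-0.001, 0.002, 0.308]]
```

Emit:
send_rows(
  delta_pos=[
    [0.014, 0.003, 0.037],
    [0.014, 0.002, 0.037],
    [0.014, 0.002, 0.037],
    [0.014, 0.002, 0.037],
    [0, 0, 0],
  ],
  angular=[
    [0, 0, 0.31],
    [0, 0, 0.31],
    [0, 0, 0.31],
    [0, 0, 0.31],
    [0, 0, 0],
  ],
)

```text
clock: 2.6
position: [0.5102, -0.1306, 0.2173]
ee_rot: [-0.001, 0.985, -0.174, -0.002]
contact_force: [0.4, 0.9, 0.1]
width: 0.0857
```

```bash
python3 plan.py .511 -.131 .2 -20 1; python3 cap.py .166 i;python3 plan.py .511 -.131 .2 -20 1; python3 cap.py .166 i; python3 plan.py .511 -.131 .150 -20 4
```

```text
now 2.6 [ 0.5102 -0.1306  0.2173] yaw -20.03 tilt z [-0.0043  0.0019 -1.    ] q [-0.383  0.204  1.598  0.     1.344 -0.033] F [0.37 0.94 0.15] M [ 0.06   0.042 -0.016] w 0.0857
dp [[0.0023, 0.0003, 0.0433]] 
an [[-0.004, 0.059, -0.007]]
cap at [ 0.5122 -0.1305] width 0.04 centroid [ 0.5129 -0.1278] depth 0.0453
mark [ 0.5227 -0.1279  0.166 ] n 104
now 2.65 [ 0.5105 -0.1308  0.2188] yaw -19.99 tilt z [-0.0029  0.0014 -1.    ] q [-0.383  0.203  1.596  0.     1.346 -0.034] F [-0.23  0.18 -0.17] M [-0.065  0.008 -0.024] w 0.0852
dp [[0.0015, 0.0001, 0.0469]] 
an [[-0.004, 0.04, 0.003]]
cap at [ 0.5123 -0.1304] width 0.0397 centroid [ 0.5128 -0.1277] depth 0.0448
mark [ 0.5233 -0.1278  0.166 ] n 99
now 2.7 [ 0.5111 -0.1311  0.2199] yaw -19.99 tilt z [-8.e-04  6.e-04 -1.e+00] q [-0.383  0.202  1.594  0.     1.347 -0.034] F [-0.39 -1.    0.07] M [-0.033  0.001  0.045] w 0.0854
dp [[-0.0, -0.0, 0.0437], [-0.0001, -0.0001, 0.0437], [-0.0, -0.0001, 0.0437], [-0.0001, -0.0, 0.0438]] 
an [[-0.001, 0.003, 0.0], [-0.001, 0.003, 0.0], [-0.001, 0.003, 0.001], [-0.0, 0.003, 0.0]]
```

View pics/i.png

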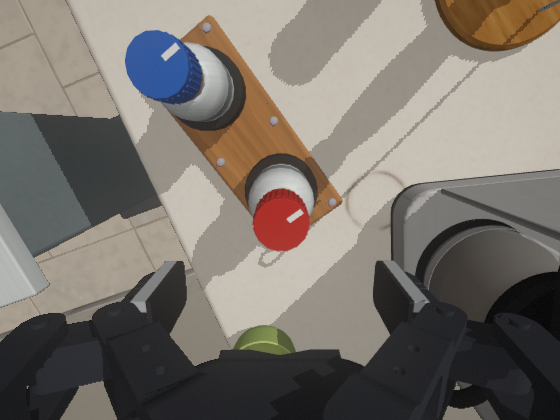

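The wrist view shows the red cap centred at about (281,219) with its mark at (295,215). It measures 40 mm wide at (0.512, -0.1305), which agrees with the other views. Descending.

Emit:
send_rows(
  delta_pos=[
    [0.002, -0.002, 0.036],
    [0, 0, 0.036],
    [0, 0, 0.036],
    [0, 0, 0.036],
    [0, 0, 0.034],
  ],
  angular=[
    [0, 0, 0],
    [0, 0, 0],
    [0, 0, 0],
    [0, 0, 0],
    [0, 0, 0],
  ],
)

```text
clock: 3.12
position: [0.513, -0.1314, 0.1496]
ee_rot: [0.0, 0.985, -0.174, 0.001]
contact_force: [0.2, 0.3, -0.2]
width: 0.0855
```

Emit:
send_rows(
  delta_pos=[
    [0, 0, 0],
    [0, 0, 0],
    [0, 0, 0],
    [0, 0, 0],
  ],
  angular=[
    [0, 0, 0],
    [0, 0, 0],
    [0, 0, 0],
    [0, 0, 0],
  ],
)

```text
clock: 3.45
position: [0.5136, -0.132, 0.1502]
ee_rot: [0.0, 0.985, -0.174, 0.001]
contact_force: [0.1, -0.2, -0.5]
width: 0.0854
```

```bash
python3 cap.py .166 j; python3 plan.py .512 -.1305 .149 -20 1
```

```text
cap at [ 0.5121 -0.1307] width 0.0391 centroid [ 0.5137 -0.1266] depth 0.0478
mark [ 0.5232 -0.1277  0.166 ] n 202
now 3.5 [ 0.5134 -0.132   0.15  ] yaw -20.1 tilt z [ 2.5e-03 -9.0e-04 -1.0e+00] q [-0.383  0.253  1.706  0.     1.179 -0.032] F [ 0.33  0.14 -0.97] M [0.007 0.017 0.001] w 0.0857
dp [[-0.0047, -0.0024, 0.0025]] 
an [[0.0, -0.033, -0.022]]
```

View pics/j.png

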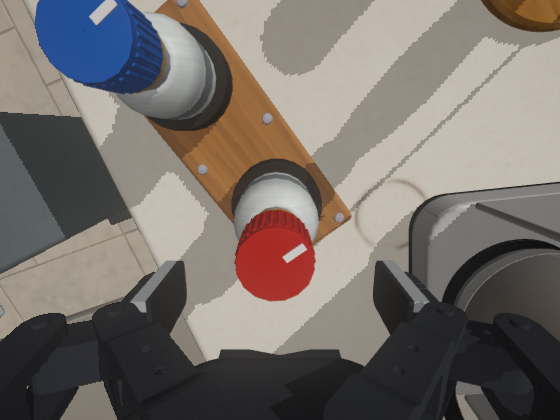

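Emit:
send_rows(
  delta_pos=[
    [-0.004, -0.002, 0.001],
    [0, 0, 0],
    [0, 0, 0],
    [0, 0, 0],
    [0, 0, 0],
  ],
  angular=[
    [0, 0, 0],
    [0, 0, 0],
    [0, 0, 0],
    [0, 0, 0],
    [0, 0, 0],
  ],
  hand=30,
  squeeze=40,
)

```text
clock: 3.92
position: [0.5118, -0.1307, 0.1493]
ee_rot: [0.0, 0.985, -0.175, 0.001]
contact_force: [-1.9, 0.6, 2.8]
width: 0.03
```

Emit:
send_rows(
  delta_pos=[
    [0, 0, 0],
    [0, 0, 0],
    [0, 0, 0],
    [0, 0, 0],
    [0, 0, 0],
  ],
  angular=[
    [0, 0, 0],
    [0, 0, 0],
    [0, 0, 0],
    [0, 0, 0],
    [0, 0, 0],
  ],
)

```text
clock: 4.33
position: [0.5117, -0.1307, 0.1492]
ee_rot: [0.0, 0.985, -0.175, 0.001]
contact_force: [-1.4, 1.0, 6.4]
width: 0.0305
```

```bash
python3 cap.py .166 k; python3 plan.py .512 -.1305 .149 -20 1
```

```text
cap at [ 0.5123 -0.1306] width 0.0359 centroid [ 0.5139 -0.1266] depth 0.0479
mark [ 0.5234 -0.1281  0.166 ] n 200
now 4.3833 [ 0.5118 -0.1307  0.1493] yaw -20.12 tilt z [ 1.2e-03 -4.0e-04 -1.0e+00] q [-0.382  0.252  1.711  0.     1.178 -0.031] F [-1.38  1.07  5.9 ] M [0.076 0.288 0.007] w 0.0297
dp [[0.0004, -0.0006, 0.0006]] 
an [[-0.0, -0.015, -0.026]]
```

View pics/k.png

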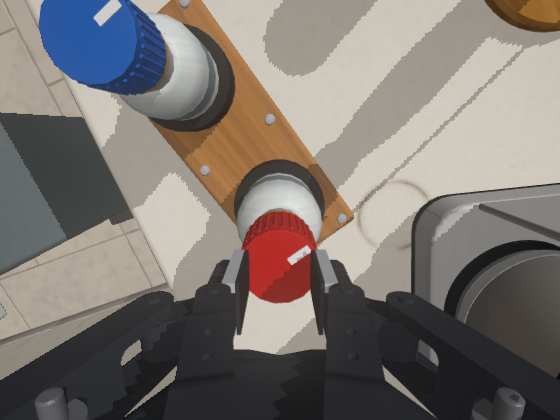

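```bash
python3 - <<'E'
from h import *
from scipy.spatial.transform import Rotation as Ro
s=manip.get_state();c=manip.calibration("wrist");M=c["camera_from_world"]
R=Ro.from_quat(np.roll(s["ee_rot"],-1)).as_matrix()
def pr(p):
    q=M[:3,:3]@p+M[:3,3];return (c["cx"]+c["fx"]*q[0]/-q[2]).round(1),(c["cy"]-c["fy"]*q[1]/-q[2]).round(1)
for w in(.015,.02):
  for y in(-.011,0,.011):
    for z in(-.016,0,.019):
      print(w,y,z,pr(s["position"]+R@np.array([-w,y,z])),pr(s["position"]+R@np.array([w,y,z])))
print(manip.tip_reach)
im=manip.get_image("wrist");cv2.imwrite("pics/l.png",cv2.resize(im[180:380,180:400],None,fx=3,fy=3,interpolation=2))
E
```

```text
0.015 -0.011 -0.016 (np.float64(247.1), np.float64(244.8)) (np.float64(308.8), np.float64(244.8))
0.015 -0.011 0 (np.float64(250.1), np.float64(234.2)) (np.float64(306.1), np.float64(234.2))
0.015 -0.011 0.019 (np.float64(253.1), np.float64(223.8)) (np.float64(303.5), np.float64(223.8))
0.015 0 -0.016 (np.float64(247.8), np.float64(265.7)) (np.float64(308.3), np.float64(265.7))
0.015 0 0 (np.float64(250.7), np.float64(253.3)) (np.float64(305.7), np.float64(253.3))
0.015 0 0.019 (np.float64(253.5), np.float64(241.3)) (np.float64(303.2), np.float64(241.3))
0.015 0.011 -0.016 (np.float64(248.3), np.float64(285.8)) (np.float64(307.8), np.float64(285.8))
0.015 0.011 0 (np.float64(251.1), np.float64(271.8)) (np.float64(305.3), np.float64(271.8))
0.015 0.011 0.019 (np.float64(253.9), np.float64(258.2)) (np.float64(302.8), np.float64(258.2))
0.02 -0.011 -0.016 (np.float64(236.9), np.float64(244.8)) (np.float64(319.1), np.float64(244.8))
0.02 -0.011 0 (np.float64(240.8), np.float64(234.2)) (np.float64(315.4), np.float64(234.2))
0.02 -0.011 0.019 (np.float64(244.7), np.float64(223.8)) (np.float64(311.9), np.float64(223.8))
0.02 0 -0.016 (np.float64(237.7), np.float64(265.7)) (np.float64(318.4), np.float64(265.7))
0.02 0 0 (np.float64(241.5), np.float64(253.3)) (np.float64(314.9), np.float64(253.3))
0.02 0 0.019 (np.float64(245.2), np.float64(241.3)) (np.float64(311.5), np.float64(241.3))
0.02 0.011 -0.016 (np.float64(238.4), np.float64(285.8)) (np.float64(317.7), np.float64(285.8))
0.02 0.011 0 (np.float64(242.1), np.float64(271.8)) (np.float64(314.3), np.float64(271.8))
0.02 0.011 0.019 (np.float64(245.7), np.float64(258.2)) (np.float64(311.0), np.float64(258.2))
0.019
```

View pics/l.png

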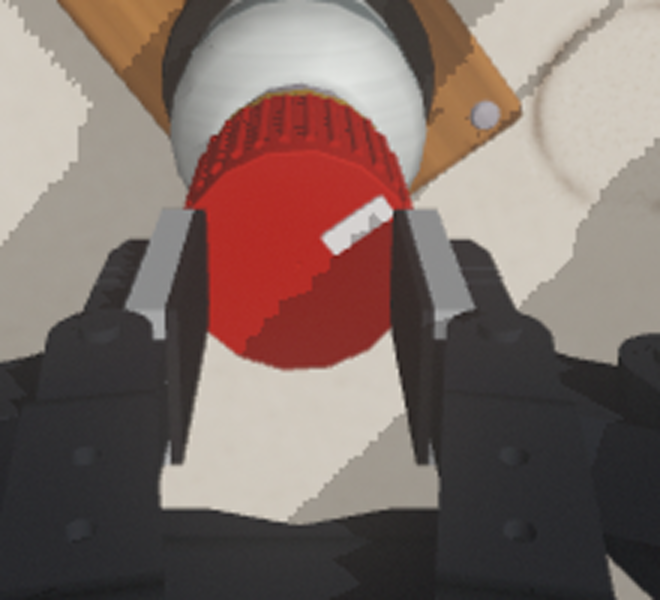

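The pads closed to exactly the commanded 30 mm. In the picture their tips are at rows ~250–290, at cap-top height, so they sit on top of the cap instead of beside it. The real tips are about 35 mm further back than the nominal tip reach puts them. I'll open, check this from other views, and go lower.

Emit:
send_rows(
  delta_pos=[
    [0, 0, -0.01],
    [0, 0, -0.01],
    [0, 0, 0],
    [0, 0, 0],
    [0, 0, 0],
  ],
  angular=[
    [0, 0, 0],
    [0, 0, 0],
    [0, 0, 0],
    [0, 0, 0],
    [0, 0, 0],
  ],
  hand=70,
)

```text
clock: 4.85
position: [0.5113, -0.1305, 0.1561]
ee_rot: [-0.0, 0.985, -0.175, -0.0]
contact_force: [-0.5, -0.4, -0.2]
width: 0.0699
```

```bash
python3 plan.py .512 -.1305 .149 -20 1; python3 - <<'E'
from h import *
im=manip.get_image("scene");cv2.imwrite("pics/m.png",cv2.resize(im[150:290,220:400],None,fx=4,fy=4,interpolation=2))
E
python3 cap.py .166 n
```

```text
now 4.85 [ 0.5113 -0.1305  0.1561] yaw -20.12 tilt z [-2.e-04  2.e-04 -1.e+00] q [-0.382  0.246  1.7    0.     1.196 -0.031] F [-0.5  -0.37 -0.24] M [-0.019 -0.025 -0.038] w 0.0699
dp [[0.0016, -0.0006, 0.0177]] 
an [[-0.001, 0.003, -0.027]]
cap at [ 0.5121 -0.1304] width 0.0395 centroid [ 0.5135 -0.1267] depth 0.0471
mark [ 0.5227 -0.1279  0.166 ] n 188
```

View pics/m.png

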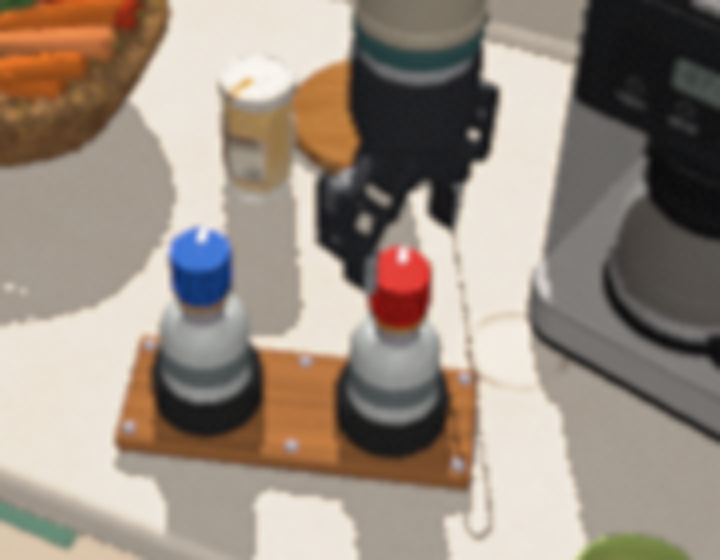

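The scene view agrees: with the reading at z=0.156, the fingertips at crop (360,285) and (440,225) are only level with the red cap's top at (402,255). Descending about 43 mm with open jaws.

Emit:
send_rows(
  delta_pos=[
    [0.001, 0, 0.021],
    [0, 0, 0.021],
    [0, 0, 0.021],
    [0, 0, 0.021],
    [0, 0, 0.021],
  ],
  angular=[
    [0, 0, 0],
    [0, 0, 0],
    [0, 0, 0],
    [0, 0, 0],
    [0, 0, 0],
  ],
)

```text
clock: 5.37
position: [0.5113, -0.1305, 0.1128]
ee_rot: [-0.0, 0.985, -0.175, -0.001]
contact_force: [1.0, -0.6, -0.4]
width: 0.0701
```

Emit:
send_rows(
  delta_pos=[
    [0, 0, 0],
    [0, 0, 0],
    [0, 0, 0],
  ],
  angular=[
    [0, 0, 0],
    [0, 0, 0],
    [0, 0, 0],
  ],
)

```text
clock: 5.62
position: [0.512, -0.1307, 0.1142]
ee_rot: [-0.0, 0.985, -0.175, 0.0]
contact_force: [0.7, -0.2, 0.3]
width: 0.0699
```

```bash
python3 cap.py .166 o; python3 plan.py .512 -.1305 .113 -20 1
```

```text
cap at [ 0.5122 -0.1308] width 0.0392 centroid [ 0.5141 -0.1258] depth 0.0503
mark [ 0.523  -0.1282  0.166 ] n 330
now 5.6667 [ 0.5122 -0.1308  0.1145] yaw -20.12 tilt z [ 9.e-04 -3.e-04 -1.e+00] q [-0.382  0.284  1.76   0.     1.096 -0.031] F [ 0.21  0.4  -0.71] M [-0.015 -0.091 -0.053] w 0.0697
dp [[-0.0008, -0.0006, 0.0038]] 
an [[-0.001, -0.011, -0.026]]
```

View pics/o.png

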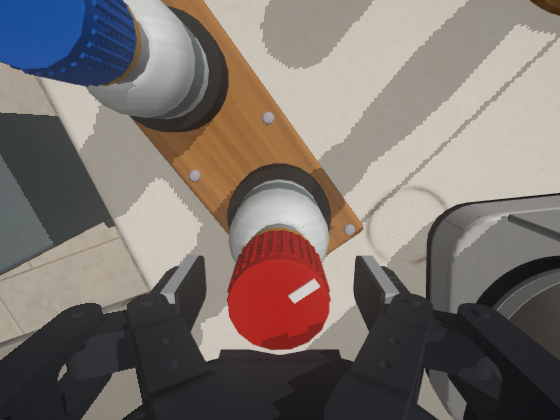

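Emit:
send_rows(
  delta_pos=[
    [0, 0, 0.002],
    [0, 0, 0],
    [0, 0, 0],
    [0, 0, 0],
    [0, 0, 0],
  ],
  angular=[
    [0, 0, 0],
    [0, 0, 0],
    [0, 0, 0],
    [0, 0, 0],
    [0, 0, 0],
  ],
  hand=25,
  squeeze=40,
)

```text
clock: 6.08
position: [0.5121, -0.1308, 0.1139]
ee_rot: [0.0, 0.985, -0.175, 0.001]
contact_force: [-1.8, -0.2, 4.3]
width: 0.0391
```

Emit:
send_rows(
  delta_pos=[
    [0, 0, 0],
    [0, 0, 0],
    [0, 0, 0],
  ],
  angular=[
    [0, 0, 0],
    [0, 0, 0],
    [0, 0, 0],
  ],
)

```text
clock: 6.33
position: [0.5121, -0.1308, 0.1139]
ee_rot: [0.0, 0.985, -0.175, 0.0]
contact_force: [0.1, 1.0, 6.1]
width: 0.0393
```

```bash
python3 cap.py .166 p; python3 plan.py .512 -.1305 .113 -20 1
```

```text
cap at [ 0.5128 -0.1307] width 0.0393 centroid [ 0.5145 -0.1259] depth 0.0497
mark [ 0.524  -0.1284  0.166 ] n 327
now 6.3833 [ 0.5121 -0.1308  0.1139] yaw -20.12 tilt z [ 8.e-04 -2.e-04 -1.e+00] q [-0.382  0.285  1.762  0.     1.094 -0.031] F [-1.04 -0.12  5.54] M [ 0.062  0.053 -0.009] w 0.0392
dp [[-0.0004, -0.0006, 0.0022]] 
an [[-0.001, -0.011, -0.026]]
```

View pics/p.png

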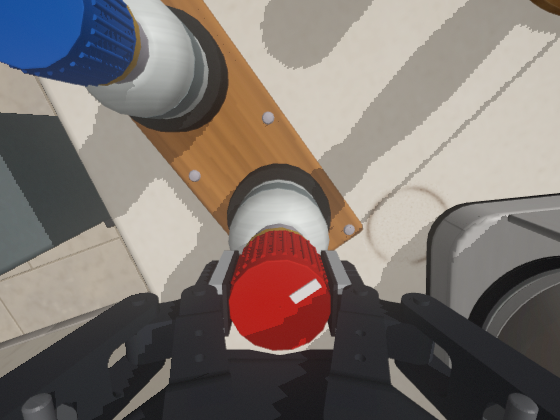

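The grip is on the cap: it stopped at 39.2 mm, with the pads beside the ribs. Now testing clockwise from above (tool +z), slowly.

Emit:
send_rows(
  delta_pos=[
    [0, 0, 0],
    [0, 0, 0],
    [0, 0, 0],
    [0, 0, 0],
    [0, 0, 0],
  ],
  angular=[
    [0, 0, 0.4],
    [0, 0, 0.4],
    [0, 0, 0.4],
    [0, 0, 0.4],
    [0, 0, 0.2],
  ],
)

```text
clock: 6.8
position: [0.5123, -0.131, 0.1139]
ee_rot: [0.0, 0.969, -0.246, 0.001]
contact_force: [-1.0, -0.3, 4.6]
width: 0.0397
```

```bash
python3 plan.py .512 -.1305 .113 -20 1
```

```text
now 6.8 [ 0.5123 -0.131   0.1139] yaw -28.43 tilt z [ 1.2e-03 -7.0e-04 -1.0e+00] q [-0.382  0.285  1.761 -0.     1.094  0.115] F [-0.95 -0.33  4.64] M [-0.012  0.11   0.016] w 0.0397
dp [[-0.0012, -0.0007, 0.0022]] 
an [[0.001, -0.017, -1.84]]
```

Emit:
send_rows(
  delta_pos=[
    [0, 0, 0],
    [0, 0, 0],
    [0, 0, 0],
  ],
  angular=[
    [0, 0, 0.25],
    [0, 0, 0.25],
    [0, 0, 0.25],
  ],
)

```text
clock: 7.05
position: [0.512, -0.131, 0.1139]
ee_rot: [0.0, 0.962, -0.274, 0.0]
contact_force: [-0.2, 0.3, 5.4]
width: 0.0393
```

```bash
python3 plan.py .512 -.1305 .113 -20 1;python3 cap.py .166 q
```

```text
now 7.05 [ 0.512  -0.131   0.1139] yaw -31.85 tilt z [ 7.e-04 -6.e-04 -1.e+00] q [-0.382  0.285  1.762 -0.     1.094  0.174] F [-0.23  0.33  5.45] M [-0.073  0.228  0.06 ] w 0.0393
dp [[-0.0007, -0.0009, 0.0023]] 
an [[0.003, -0.012, -2.585]]
cap at [ 0.5128 -0.131 ] width 0.0393 centroid [ 0.5156 -0.1265] depth 0.0497
mark [ 0.5244 -0.1309  0.166 ] n 325
```

Emit:
send_rows(
  delta_pos=[
    [0, 0, 0],
    [0, 0, 0],
    [0, 0, 0],
  ],
  angular=[
    [0, 0, 0.25],
    [0, 0, 0.25],
    [0, 0, 0.25],
  ],
)

```text
clock: 7.35
position: [0.5118, -0.131, 0.1139]
ee_rot: [0.0, 0.953, -0.303, 0.0]
contact_force: [-1.7, -0.0, 5.5]
width: 0.0393
```

```bash
python3 plan.py .512 -.1305 .113 -20 1;python3 cap.py .166 r
```

```text
now 7.35 [ 0.5118 -0.131   0.1139] yaw -35.28 tilt z [ 3.e-04 -6.e-04 -1.e+00] q [-3.820e-01  2.850e-01  1.762e+00 -1.000e-03  1.095e+00  2.340e-01] F [-1.67 -0.01  5.49] M [-0.067  0.23   0.086] w 0.0393
dp [[-0.0003, -0.0013, 0.0023]] 
an [[0.005, -0.007, -3.334]]
cap at [ 0.5126 -0.131 ] width 0.0393 centroid [ 0.5155 -0.1268] depth 0.0498
mark [ 0.524  -0.1316  0.166 ] n 328
```

Emit:
send_rows(
  delta_pos=[
    [0, 0, 0],
    [0, 0, 0],
    [0, 0, 0],
  ],
  angular=[
    [0, 0, 0.25],
    [0, 0, 0.25],
    [0, 0, 0.25],
  ],
)

```text
clock: 7.65
position: [0.5116, -0.1309, 0.114]
ee_rot: [0.0, 0.943, -0.331, 0.0]
contact_force: [-0.9, 0.0, 7.3]
width: 0.0393
```

```bash
python3 plan.py .512 -.1305 .113 -20 1;python3 cap.py .166 s
```

```text
now 7.65 [ 0.5116 -0.1309  0.114 ] yaw -38.71 tilt z [ 0.e+00 -5.e-04 -1.e+00] q [-3.820e-01  2.840e-01  1.762e+00 -1.000e-03  1.095e+00  2.940e-01] F [-0.91  0.04  7.33] M [0.024 0.336 0.095] w 0.0393
dp [[0.0001, -0.0014, 0.0024]] 
an [[0.006, -0.003, -4.083]]
cap at [ 0.5125 -0.131 ] width 0.0394 centroid [ 0.5157 -0.1269] depth 0.0498
mark [ 0.5237 -0.1324  0.166 ] n 333
```

There was no stop after 18.6° of turn. The cap's mark followed the tool (18.7°) and the torque stayed below 0.1 N m, so the red cap has the left-hand thread and loosens clockwise. I'll continue and follow the rise.

Emit:
send_rows(
  delta_pos=[
    [0, 0, -0.0012],
    [0, 0, -0.0012],
    [0, 0, -0.0012],
    [0, 0, -0.0012],
    [0, 0, -0.0012],
  ],
  angular=[
    [0, 0, 0.8],
    [0, 0, 0.8],
    [0, 0, 0.8],
    [0, 0, 0.8],
    [0, 0, 0.8],
  ],
)

```text
clock: 8.12
position: [0.5117, -0.1307, 0.1156]
ee_rot: [0.0, 0.878, -0.479, -0.0]
contact_force: [0.2, 0.4, 0.9]
width: 0.0394
```

```bash
python3 plan.py .512 -.1307 .113 -20 1;python3 cap.py .1685 t
```

```text
now 8.1167 [ 0.5117 -0.1307  0.1156] yaw -57.19 tilt z [-1.e-04  0.e+00 -1.e+00] q [-0.382  0.283  1.759  0.     1.1    0.616] F [0.19 0.38 0.89] M [ 0.031  0.017 -0.005] w 0.0394
dp [[0.0004, -0.0006, 0.0066]] 
an [[0.0, 0.001, -8.114]]
cap at [ 0.5128 -0.1308] width 0.0391 centroid [ 0.5174 -0.1277] depth 0.0503
mark [ 0.5231 -0.135   0.1685] n 348
```

Emit:
send_rows(
  delta_pos=[
    [0, 0, -0.0007],
    [0, 0, -0.0007],
    [0, 0, -0.0007],
    [0, 0, -0.0007],
    [0, 0, -0.0007],
  ],
  angular=[
    [0, 0, 0.8],
    [0, 0, 0.8],
    [0, 0, 0.8],
    [0, 0, 0.8],
    [0, 0, 0.8],
  ],
)

```text
clock: 8.58
position: [0.5118, -0.1308, 0.117]
ee_rot: [0.0, 0.791, -0.612, 0.0]
contact_force: [-0.0, -0.2, 1.9]
width: 0.0391
```

Emit:
send_rows(
  delta_pos=[
    [0, 0, -0.0007],
    [0, 0, -0.0007],
    [0, 0, -0.0007],
    [0, 0, -0.0007],
    [0, 0, -0.0007],
  ],
  angular=[
    [0, 0, 0.8],
    [0, 0, 0.8],
    [0, 0, 0.8],
    [0, 0, 0.8],
    [0, 0, 0.8],
  ],
)

```text
clock: 9.0
position: [0.5118, -0.1308, 0.1183]
ee_rot: [-0.0, -0.683, 0.73, -0.0]
contact_force: [0.3, -0.2, 1.6]
width: 0.0391
```

```bash
python3 plan.py .512 -.1307 .113 -20 1;python3 cap.py .171 u
```

```text
now 9.0 [ 0.5118 -0.1308  0.1183] yaw -93.78 tilt z [-1.e-04 -1.e-04 -1.e+00] q [-0.382  0.281  1.755 -0.     1.106  1.255] F [ 0.25 -0.21  1.61] M [-0.025 -0.022 -0.015] w 0.0391
dp [[-0.0003, -0.0005, 0.0133]] 
an [[0.002, -0.001, -16.097]]
cap at [ 0.5129 -0.1313] width 0.0391 centroid [ 0.5185 -0.1316] depth 0.0504
mark [ 0.5188 -0.141   0.171 ] n 343
```

View pics/u.png

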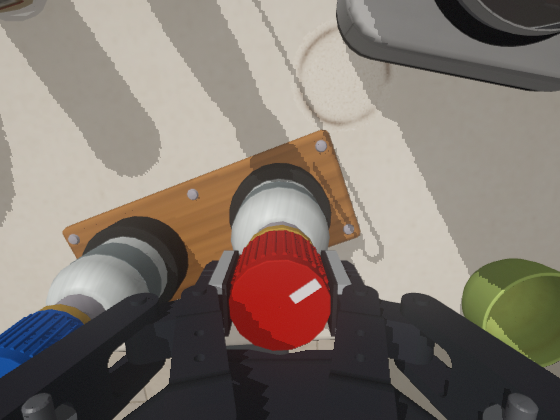

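The mark keeps its place between the pads at (305,292), so there is no slip. 74° done so far.

Emit:
send_rows(
  delta_pos=[
    [0, 0, -0.0007],
    [0, 0, -0.0007],
    [0, 0, -0.0007],
    [0, 0, -0.0007],
    [0, 0, -0.0007],
  ],
  angular=[
    [0, 0, 0.8],
    [0, 0, 0.8],
    [0, 0, 0.8],
    [0, 0, 0.8],
    [0, 0, 0.8],
  ],
)

```text
clock: 9.47
position: [0.5117, -0.1309, 0.1197]
ee_rot: [-0.0, -0.559, 0.829, -0.0]
contact_force: [-0.6, -0.5, 1.1]
width: 0.0394
```

Emit:
send_rows(
  delta_pos=[
    [0, 0, -0.0007],
    [0, 0, -0.0007],
    [0, 0, -0.0007],
    [0, 0, -0.0007],
    [0, 0, -0.0007],
  ],
  angular=[
    [0, 0, 0.8],
    [0, 0, 0.8],
    [0, 0, 0.8],
    [0, 0, 0.8],
    [0, 0, 0.8],
  ],
)

```text
clock: 9.88
position: [0.5114, -0.1305, 0.1209]
ee_rot: [-0.0, -0.419, 0.908, 0.0]
contact_force: [-0.5, 0.7, -0.5]
width: 0.0396
```

Emit:
send_rows(
  delta_pos=[
    [0, 0, -0.0007],
    [0, 0, -0.0007],
    [0, 0, -0.0007],
    [0, 0, -0.0007],
    [0, 0, -0.0007],
  ],
  angular=[
    [0, 0, 0.8],
    [0, 0, 0.8],
    [0, 0, 0.8],
    [0, 0, 0.8],
    [0, 0, 0.8],
  ],
)

```text
clock: 10.3
position: [0.5112, -0.1304, 0.122]
ee_rot: [-0.001, -0.269, 0.963, 0.001]
contact_force: [0.1, 0.1, -0.9]
width: 0.0391
```

```bash
python3 plan.py .512 -.1307 .113 -20 1;python3 cap.py .175 v
```

```text
now 10.3 [ 0.5112 -0.1304  0.122 ] yaw -148.73 tilt z [-1.5e-03  7.0e-04 -1.0e+00] q [-0.382  0.277  1.75   0.     1.116  2.214] F [ 0.14  0.12 -0.88] M [-0.034 -0.001  0.001] w 0.0391
dp [[-0.0014, -0.0016, 0.0225]] 
an [[0.022, 0.014, -28.085]]
cap at [ 0.5123 -0.1316] width 0.039 centroid [ 0.5152 -0.1362] depth 0.0503
mark [ 0.5075 -0.1418  0.175 ] n 282
```

View pics/v.png

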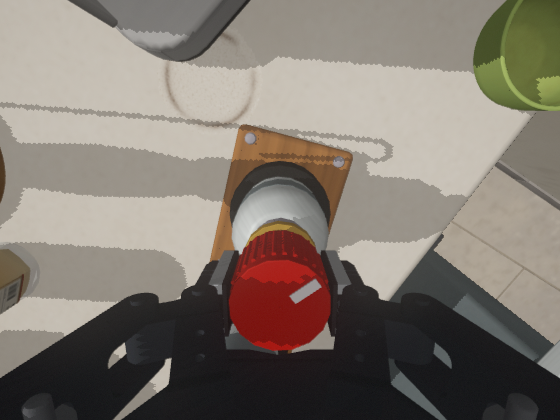

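Emit:
send_rows(
  delta_pos=[
    [0, 0, -0.0007],
    [0, 0, -0.0007],
    [0, 0, -0.0005],
    [0, 0, 0],
  ],
  angular=[
    [0, 0, 0.7],
    [0, 0, 0.7],
    [0, 0, 0.5],
    [0, 0, 0],
  ],
)

```text
clock: 10.68
position: [0.5114, -0.1305, 0.123]
ee_rot: [-0.0, -0.197, 0.98, 0.0]
contact_force: [0.0, -0.5, -0.7]
width: 0.039
```

Emit:
send_rows(
  delta_pos=[
    [0, 0, -0.004],
    [0, 0, -0.004],
    [0, 0, -0.004],
    [0, 0, -0.004],
    [0, 0, -0.004],
  ],
  angular=[
    [0, 0, 0],
    [0, 0, 0],
    [0, 0, 0],
    [0, 0, 0],
    [0, 0, 0],
  ],
)

```text
clock: 11.1
position: [0.5118, -0.1307, 0.1318]
ee_rot: [0.0, -0.196, 0.981, -0.0]
contact_force: [0.1, -0.7, -0.9]
width: 0.0396
```

```bash
python3 plan.py .512 -.1307 .2 -155.5 1
```

```text
now 11.1 [ 0.5118 -0.1307  0.1318] yaw -157.37 tilt z [ 2.e-04  0.e+00 -1.e+00] q [-0.382  0.268  1.736  0.     1.138  2.365] F [ 0.1  -0.65 -0.86] M [-0.001 -0.028 -0.02 ] w 0.0396
dp [[-0.0004, -0.0002, -0.1706]] 
an [[-0.001, 0.002, -0.408]]
```

Emit:
send_rows(
  delta_pos=[
    [0, 0, -0.015],
    [0, 0, -0.015],
    [0, 0, -0.02],
    [0, 0, -0.02],
    [0, 0, -0.02],
  ],
  angular=[
    [0, 0, 0],
    [0, 0, 0],
    [0, 0, 0],
    [0, 0, 0],
    [0, 0, 0],
  ],
)

```text
clock: 11.52
position: [0.512, -0.1308, 0.1688]
ee_rot: [0.0, -0.196, 0.981, -0.0]
contact_force: [0.4, -0.0, -1.4]
width: 0.0393
```

Emit:
send_rows(
  delta_pos=[
    [0, 0, -0.02],
    [0, 0, -0.02],
    [0, 0, -0.02],
    [0, 0, -0.01],
    [0, 0, -0.005],
  ],
  angular=[
    [0, 0, 0],
    [0, 0, 0],
    [0, 0, 0],
    [0, 0, 0],
    [0, 0, 0],
  ],
)

```text
clock: 11.93
position: [0.5122, -0.1309, 0.1986]
ee_rot: [0.001, -0.196, 0.981, -0.0]
contact_force: [0.9, -0.1, -0.8]
width: 0.039
```

Emit:
send_rows(
  delta_pos=[
    [0, 0, 0],
    [0, 0, 0],
    [0, 0, 0],
    [0, 0, 0],
    [0, 0, 0],
  ],
  angular=[
    [0, 0, 0],
    [0, 0, 0],
    [0, 0, 0],
    [0, 0, 0],
    [0, 0, 0],
  ],
)

```text
clock: 12.35
position: [0.5116, -0.1306, 0.1971]
ee_rot: [-0.0, -0.196, 0.981, 0.0]
contact_force: [0.3, -0.0, -0.9]
width: 0.0389
```

Emit:
send_rows(
  delta_pos=[
    [0, 0, 0],
    [0, 0, 0],
    [0, 0, 0],
    [0, 0, 0],
    [0, 0, 0],
  ],
  angular=[
    [0, 0, 0],
    [0, 0, 0],
    [0, 0, 0],
    [0, 0, 0],
    [0, 0, 0],
  ],
)

```text
clock: 12.77
position: [0.5118, -0.1307, 0.1976]
ee_rot: [0.0, -0.196, 0.981, 0.0]
contact_force: [0.7, 0.2, -1.2]
width: 0.0394
```

```bash
python3 plan.py .512 -.1307 .198 -157.37 1; python3 cap.py .251 w; python3 - <<'E'
from h import *
im=manip.get_image("scene");print(blobs(im,"red"),blobs(im,"blue")[0]);c=manip.calibration("scene")
cv2.imwrite("pics/x.png",cv2.resize(im[100:350,150:430],None,fx=2.4,fy=2.4,interpolation=2))
t=manip.get_image("top");cv2.imwrite("pics/y.png",t)
print(manip.get_state()["position"],manip.get_state()["qd"].round(3))
E
```

```text
now 12.7667 [ 0.5118 -0.1307  0.1976] yaw -157.4 tilt z [ 1.e-04  1.e-04 -1.e+00] q [-0.382  0.216  1.632  0.     1.293  2.365] F [ 0.73  0.22 -1.22] M [ 0.037  0.02  -0.017] w 0.0394
dp [[-0.0005, -0.0003, -0.0011]] 
an [[0.001, 0.001, -0.007]]
cap at [ 0.5129 -0.1322] width 0.0388 centroid [ 0.5149 -0.1371] depth 0.05
mark [ 0.5062 -0.1414  0.251 ] n 286
([([108, 167, 24, 21, 243], [120.1, 177.7]), ([313, 190, 6, 17, 68], [315.2, 197.9])], array([[0, 0, 0, ..., 0, 0, 0],
       [0, 0, 0, ..., 0, 0, 0],
       [0, 0, 0, ..., 0, 0, 0],
       ...,
       [0, 0, 0, ..., 0, 0, 0],
       [0, 0, 0, ..., 0, 0, 0],
       [0, 0, 0, ..., 0, 0, 0]], shape=(420, 560), dtype=int32)) [([263, 208, 15, 18, 212], [269.8, 216.7])]
[ 0.51179587 -0.13068082  0.19756193] [ 0.  0. -0. -0. -0.  0.]
```

View pics/w.png

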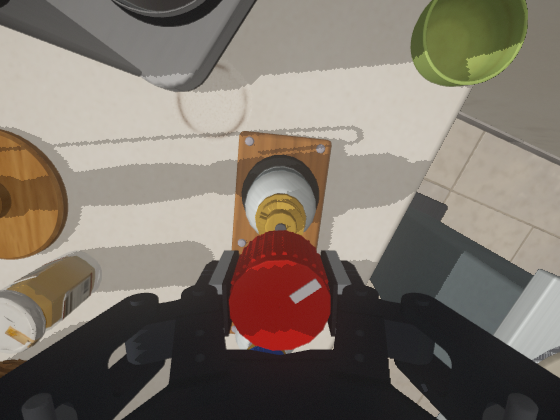

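View pics/x.png

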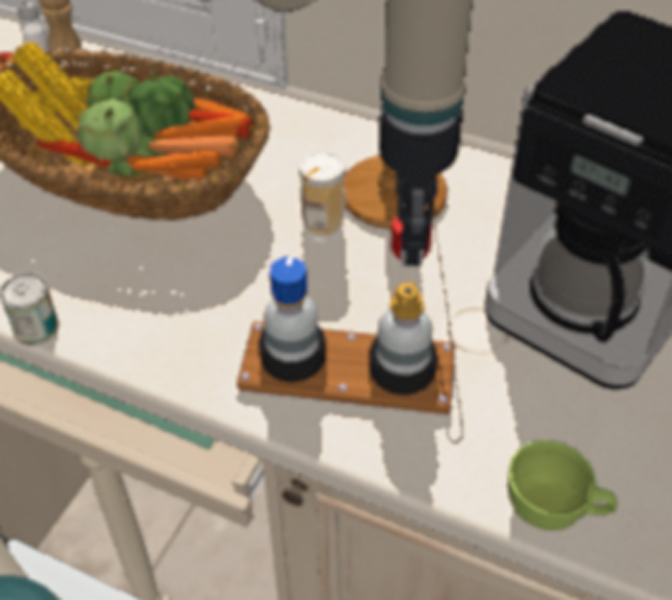

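View pics/y.png

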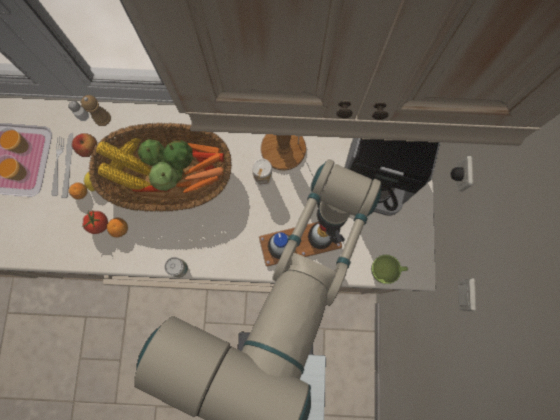

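The red cap is held clear at scene crop (410,240) with the bare brass neck visible at (405,300) below it. The blue cap is at the same pixel as before, (269.8,216.7), and the tin, cup and jar look unmoved. The arm is at rest. Handing in.

```bash
python3 -c "
from rig import manip
print(manip.sign_off(),manip.get_state()['clock'])"
```

```text
the job is handed in; nothing more can be done
the job is handed in; nothing more can be done
```

The red cap is off and held upright above its own cylinder, on the right-hand seat (stand y = -65 mm). It has the **left-hand (reverse) thread**, so it loosens clockwise from above. I turned it clockwise about 137° with the gripper following the rise, lifted it straight off and handed in at about 13 s.

**Direction test:** the cap turned freely past 18° clockwise with less than 0.1 N m. Its white mark followed the gripper, so I never had to try the other way.

**Last checks:**
- **Height:** the lower rim is at about z = 0.214 m. That is roughly 8.5 cm above the seat and 6 cm above the bare neck. I worked this out from the gripper position and the thread rise; the wrist picture suggests it may be about 3 mm lower.
- **Hold:** the jaws were 39 mm apart on the cap, the tool was not tilted and the joints were at rest. The sideways position is within about 1.5 mm of the starting axis.
- **Surroundings:** the blue cap is at the same pixels as at the start. The tin, cup, jar and stand look unmoved by eye.

**What went wrong or disagreed:**
- **First grip missed:** the pads closed just on top of the cap, pressing with about 6 N. In the pictures the fingertips were about 35 mm further back than the stated 19 mm reach. I opened, went lower and gripped properly; the cap had not moved.
- **Mark angle:** partway through, one reading of the mark was about 3° behind the gripper. It kept its place between the pads, so I took that as measuring error and not slip.

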